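# Lift a painted jar four clicks to the lining pointer and hold it

### The arm

A 6-joint arm with a two-finger parallel gripper is mounted at the origin on the work surface. World frame = base frame: x ahead of the robot, y to its left, z up, the work surface at z = 0. Lengths are in m, angles in degrees, forces in N, time in s.
With the tool pointing down it reaches from about 0.375 to 0.9 m from the base axis. Payload 3.1 kg.
Tool frame: the origin (TCP) lies midway between the tips of the shut fingers; the grasp point (between the pads) lies 19 mm behind it; z points along the fingers, y is the line along which they close (so a half turn about z gives the same grasp; the last joint's range is limited). The gripper opens to 87 mm and grips with 3 to 60 N. Pads are 19 mm wide; open, the fingers measure 117 mm over their backs; the gripper's body (75 mm by 190 mm) begins 51 mm behind the grasp point.
Start: joints at [-86.316, 30.224, 82.088, -0, 67.689, -10.227], TCP at [0.15, -0.607, 0.223] pointing down, gripper open.
Joint ranges: [-176.69, 176.69], [-43.24, 126.21], [12.49, 139.97], [-82, 262], [0, 151.66], [-163.58, 163.58]. Speed limits (degrees/s): [159.86, 159.86, 180, 180, 180, 180].

### API

Orientations are given as a 3x3 rotation matrix whose columns are the frame's x, y, z axes.
In Python, from rig import bot gives the robot as it stands.
- The arm moves only by the tool creep_tool, called after "Request:" as name(argument=value, ...), one argument or row to a line, values as JSON. Schema: {"type":"object","properties":{"rows":{"type":"array","items":{"type":"array","items":{"type":"number"},"minItems":7,"maxItems":7},"minItems":1,"maxItems":20},"only":{"type":"string"},"quiet":{"type":"boolean"},"lines":{"type":"string"}},"required":["rows"],"additionalProperties":false}. rows is a list of rows, 1 to 20 of them, each of 7 numbers: dx, dy, dz in fractions of the full range, 1 being 0.8 m, then a rotation vector rx, ry, rz in a scale on which 1.0 is 90 degrees, then the opening from 0.0 (shut) to 1.0 (fully open); each row is the pose to reach, as a shift and turn from the pose commanded when the call began, along the tool's axes at that moment; what a row does not reach only later rows make up. A row lasts 1/10 s, in which the tool goes at most 0.05 m and 8.59 degrees, less where a joint would pass 70% of its speed; a pose out of reach is approached as far as the arm can. The fingers move at their own pace and stop on an object; the grip force is fixed at half the most. Time passes only in rows, so rows that do not move let the fingers close. The tool returns the time, the measured TCP pose, the force, the opening and the grip force at its end. only (a regular expression) keeps the lines of the reply that match it, lines (a string "A,B") keeps lines A to B, and quiet returns only ok. No shift or turn number may pass 1 either way. Input that does not fit is refused with a message, and nothing moves.
- bot.read_state(): the state, without advancing time (a new reading comes with each control period).
- bot.capture(name): name is "scene" or "top" or "wrist"; returns a dict with "color" (384x512x3 uint8, red, green, blue), "K" (3x3 intrinsics, pixels), "D" ([k1, k2, p1, p2, k3] as OpenCV has them; the pictures are not rectified), "view" (4x4, takes a point from world to camera coordinates); the wrist camera has in their place "mount" (4x4, takes a point from camera to tool coordinates, whose origin is the TCP and whose axes are the flange's). Camera axes: x right, y up, looking along -z (the intrinsics and any distortion apply to the point x, -y, -z); pixel columns grow to the right and rows downward; lengths in m; the calibration is good to about 2 mm. A picture is of the moment at which its call begins: read the wrist's pose just before it. There is no depth.
- bot.hand_in(): hands the job in; it is judged then, once.
The state is a dict: "time_s": time; "joint_positions": joint angles; "qvel": joint speeds; "tau": joint torques, N m; "position": TCP position; "tcp_rot": TCP orientation; "force": force on the tool from outside, world axes, zero at the start; "moment": the same for the moment, N m; "opening": opening from 0.0 (shut) to 1.0 (fully open); "grasp_force": force on a finger pad.
Only numpy, scipy, OpenCV 4.12 (cv2) and the standard library are available. Lean on these libraries where they do the work, as an engineer would, in place of code of your own. Each camera call takes 0.05 s, during which the arm holds its last target. There are 200 camera calls.

### The job

Stand the blue-and-white ceramic jar upright in the middle of the lift stand's round platform and let go of it. Then take the red lever handle, swing it anticlockwise (seen from above) exactly four clicks from its rest, never on to a fifth, and finish while still holding the handle at the fourth click, because the lever springs back when let go. Do not knock over or push aside the three paint pots and the mug.

Things in the scene. Friction and masses are not known exactly. Their poses are not given: they have to be found in the camera images.
- jar: Loose white ceramic jar with blue bands, 0.2 to 0.5 kg, 110 mm tall: body up to 62 mm across to 72 mm up, then a round neck 40 mm across from 79 to 100 mm up, flaring to a 47 mm rim. Origin at the centre of its underside, z up. Grip it by the neck from above, about 92 mm up. It stands on the table at the start.
- stand: Lift stand fixed to the table: green base plate 260 x 280 mm, 20 mm thick; origin at the centre of its underside, x away from the robot at yaw 0, z up. In its axes: platform centre (20, 70) mm, lever pivot (30, -70), thin post 105 mm high behind the platform (108, 70) with a brass pointer 100 mm up that reaches in to (64, 70), pawl block 42 mm high (104, -70).
- platform_top (a point): Centre of the top face of the round aluminium platform with a cork pad, 90 mm across, 10 mm thick. Its top is 60 mm above the table while the lever is at rest; it rises 6 mm with each click of the lever.
- lever_pivot (a point): Point on the lever's vertical pivot axis, 58 mm above the table, at the foot of the handle.
- handle: Upright round red handle on the lever's end, 22 mm across; origin at its lower end, 58 mm above the table; it reaches up to 125 mm. The steel arm below it is 18 mm wide, its top at 58 mm. It moves on a level arc of 120 mm radius about lever_pivot; at rest it lies, seen from the pivot, 160 degrees anticlockwise of the stand's x axis. It revolves freely on its pin.
- lever (a joint): Lever angle, rad: 0 at rest, growing anticlockwise from above, stop at 1.26. A click is 0.21 (25 mm at the handle): leaving a notch it resists more, easing over the tooth half way, then it snaps into the next. Notch n is at 0.21 n (the 4th at 0.84). A spring drives it back to rest from anywhere: 6 N at the handle at rest, 9 N at 0.84, clicks add or take up to 3 N; no locking.
- pot_yellow: Loose paint pot with yellow label and white cap, 54 mm across, 60 mm tall, origin under its centre; leave alone.
- pot_red: The same with a red label; leave alone.
- pot_green: The same with a green label; leave alone.
- mug: Loose white mug, 72 mm across, 70 mm tall, handle at its +y side, origin under its centre; leave alone.

How it is judged (in metres and radians):
On the way, in this order (a step that is already met when the one before it is completed fails the run):
1. the jar stands upright on the platform, let go, with the lever still at rest (horizontal distance between jar and platform_top below 0.018 m and z of jar in the frame of platform_top between -0.004 and 0.004 m and angle between jar's own z axis and vertical below 0.08 rad and contact force between the fingers and jar below 0.2 N and value of joint lever below 0.1 rad), for 0.3 s.
2. the lever stands at the fourth click, held by the handle (value of joint lever between 0.756 and 0.9345 rad and velocity of joint lever between -0.08 and 0.08 rad/s and contact force between the fingers and handle above 3 N), for 0.3 s.
At the end, for the whole second after the job is handed in: The jar stands upright (within 0.08 rad) on the platform, within 18 mm of its centre and untouched by the fingers, while the fingers hold the handle (more than 3 N) with the lever still at the fourth click: 0.756 to 0.934 rad (all of step 2 and horizontal distance between jar and platform_top below 0.018 m and z of jar in the frame of platform_top between -0.004 and 0.004 m and angle between jar's own z axis and vertical below 0.08 rad and contact force between the fingers and jar below 0.2 N); the arm keeps its last pose, push and grip.
It fails at once if the lever is taken on to the fifth click (value of joint lever above 0.987 rad).
It fails at once if the jar falls over (angle between jar's own z axis and vertical above 0.7 rad).
It fails at once if a paint pot or the mug is pushed aside (30 mm) or knocked over (distance of any of pot_yellow, pot_red, pot_green, mug from where it was at the start of the episode above 0.03 m or angle between any of pot_yellow, pot_red, pot_green, mug's own z axis and vertical above 0.4 rad).
It also fails if it takes over 51 s, if anything falls off the work surface, if the arm or the gripper's body presses on something with over 40 N, if the wrist force passes 120 N, or if a joint passes its speed limit or range.

## Working session

There is one attempt and no reset: what is moved stays moved. The work goes in short steps, Python scripts to look and compute and a tool call to move; the robot and the scene stay as the last step left them, time stands still between calls to the robot, and variables do not carry over. Pictures are saved under pics/ and viewed, at most 10 in all, crops included, and the job is handed in when it is done.

```bash
ls; mkdir -p pics; python3 - <<'E'
from rig import bot
import cv2,numpy as np,pickle
d={}
for n in("scene","top","wrist"):
    c=bot.capture(n); d[n]=c; cv2.imwrite(f"pics/{n}0.png",c["color"][:,:,::-1])
pickle.dump(d,open("c0.pkl","wb"))
s=bot.read_state(); print(s)
for n in("scene","top"): print(np.round(d[n]["view"],3),d[n]["K"],d[n]["D"])
E
```

```text
pics
rig.py
{'time_s': 0.15, 'joint_positions': array([-8.63176219e+01,  3.02695161e+01,  8.21379801e+01, -3.30294557e-04,
        6.76898725e+01, -1.02286569e+01]), 'qvel': array([-0.07692564, -0.25792924, -0.18816022,  0.00770414, -0.09107888,
       -0.06527613]), 'tau': array([ 9.01914118e-04, -4.40430379e+01, -1.76842225e+01,  6.33823732e-02,
        5.52365917e-02, -9.92051241e-05]), 'position': array([ 0.15023598, -0.6061066 ,  0.22177513]), 'tcp_rot': array([[ 9.70669686e-01,  2.40417027e-01, -1.14467010e-04],
       [ 2.40416872e-01, -9.70668251e-01,  1.69555212e-03],
       [ 2.96530107e-04, -1.67334084e-03, -9.99998556e-01]]), 'force': array([ 0.01117424, -0.39495078,  0.68670177]), 'moment': array([-0.00230221, -0.02830396, -0.07265834]), 'grasp_force': 0.0, 'opening': 0.9987398975503174}
[[-0.78   0.626  0.013  0.479]
 [-0.447 -0.571  0.689  0.179]
 [ 0.438  0.531  0.725 -1.53 ]
 [ 0.     0.     0.     1.   ]] [[425.71641651   0.         261.93516193]
 [  0.         425.71641651 199.36693096]
 [  0.           0.           1.        ]] [-0.10440561  0.          0.          0.          0.        ]
[[ 0.023 -1.     0.016 -0.061]
 [ 0.982  0.025  0.188 -0.599]
 [-0.188  0.012  0.982 -0.97 ]
 [ 0.     0.     0.     1.   ]] [[410.614068     0.         251.04983989]
 [  0.         410.614068   192.29699039]
 [  0.           0.           1.        ]] [-0.09149478  0.          0.          0.          0.        ]
```

View pics/scene0.png

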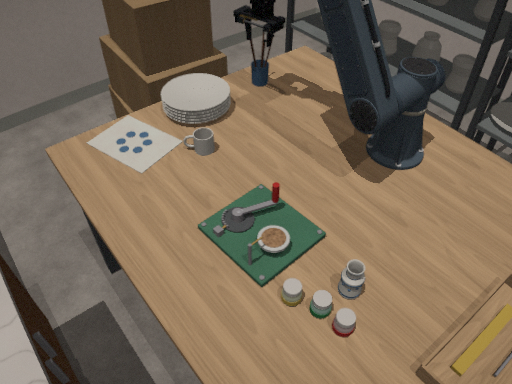

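View pics/top0.png

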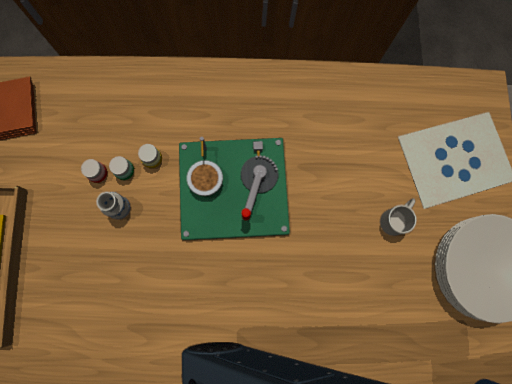

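The scene view shows the jar at (352,280), the pots to its left, the stand at (262,232) and the mug at (203,141). In the top view the jar rim is at about (107,201), the pots at (95,170), (122,168) and (150,155), the platform at (205,179), the red handle at (246,213) and the pivot at (260,172).

```bash
cat > h.py <<'E'
import numpy as np,cv2
def ray(c,px):
    u=cv2.undistortPoints(np.array([[px]],float),c["K"],np.array(c["D"],float))[0,0]
    V=np.array(c["view"]);R=V[:3,:3]
    return -R.T@V[:3,3], R.T@np.array([u[0],-u[1],-1.])
def plane(c,px,z):
    o,d=ray(c,px); return o+d*(z-o[2])/d[2]
def tri(c1,p1,c2,p2):
    o1,d1=ray(c1,p1);o2,d2=ray(c2,p2)
    s=np.linalg.lstsq(np.c_[d1,-d2],o2-o1,rcond=None)[0]
    a=o1+s[0]*d1;b=o2+s[1]*d2
    return (a+b)/2,np.linalg.norm(a-b)
def proj(c,P):
    V=np.array(c["view"]);p=V[:3,:3]@P+V[:3,3]
    return cv2.projectPoints(np.array([[p[0],-p[1],-p[2]]]),np.zeros(3),np.zeros(3),c["K"],np.array(c["D"],float))[0][0,0]
E
python3 - <<'E'
import pickle;from h import *
np.set_printoptions(precision=4,suppress=True)
d=pickle.load(open("c0.pkl","rb"));T=d["top"];S=d["scene"]
def blobs(c,m,amin):
    n,l,s,ce=cv2.connectedComponentsWithStats(m.astype(np.uint8)); return [(s[i][:5].tolist(),ce[i]) for i in range(1,n) if s[i][4]>=amin]
hsv=cv2.cvtColor(T["color"],cv2.COLOR_RGB2HSV);h,s,v=cv2.split(hsv)
g=((h>60)&(h<95)&(s>120)&(v>40)).astype(np.uint8)
cn=max(cv2.findContours(g,0,1)[0],key=cv2.contourArea)
r=cv2.minAreaRect(cn);bp=cv2.boxPoints(r);print(r)
P=np.array([plane(T,p,.02)for p in bp]);print(P)
print("sides",[np.linalg.norm(P[i]-P[i-1])for i in range(4)],"center",P.mean(0))
for i in range(4): e=P[i]-P[i-1];print(np.degrees(np.arctan2(e[1],e[0])))
for n,c in(("T",T),("S",S)):
    H=cv2.cvtColor(c["color"],cv2.COLOR_RGB2HSV);m=((H[...,0]<6)|(H[...,0]>174))&(H[...,1]>180)&(H[...,2]>90)
    print(n,blobs(c,m,20))
a=cv2.resize(T["color"][130:250,70:300],None,fx=3.4,fy=3.4,interpolation=2)
b=cv2.resize(S["color"][170:340,190:370],None,fx=3.3,fy=3.3,interpolation=2)
cv2.imwrite("pics/ct.png",a[...,::-1]);cv2.imwrite("pics/cs.png",b[...,::-1])
E
```

```text
((232.54493713378906, 188.3977508544922), (96.62928771972656, 107.3159408569336), 87.1375961303711)
[[ 0.7357  0.154   0.02  ]
 [ 0.7583 -0.131   0.02  ]
 [ 0.5012 -0.1453  0.02  ]
 [ 0.4807  0.1271  0.02  ]]
sides [np.float64(0.2564065250422406), np.float64(0.28589588389776854), np.float64(0.25756584608128713), np.float64(0.27321427552631744)] center [0.619  0.0012 0.02  ]
6.013069489007936
-85.46414962625033
-176.81546425385605
94.28987966427684
T [([242, 208, 9, 9, 61], array([245.5738, 212.4918]))]
S [([273, 183, 6, 18, 61], array([274.7049, 189.8689]))]
```

View pics/ct.png

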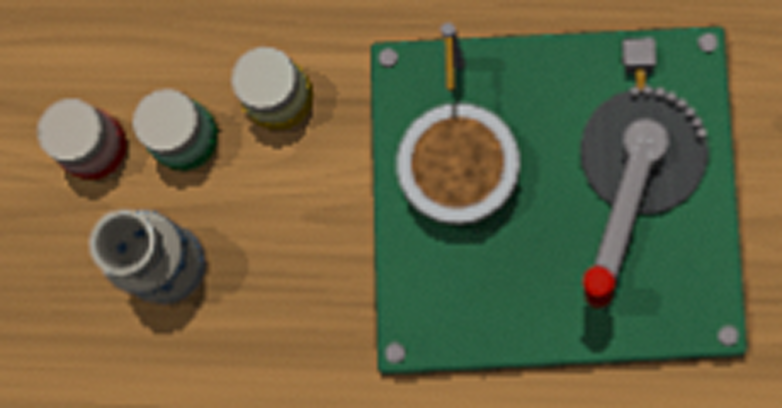

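View pics/cs.png

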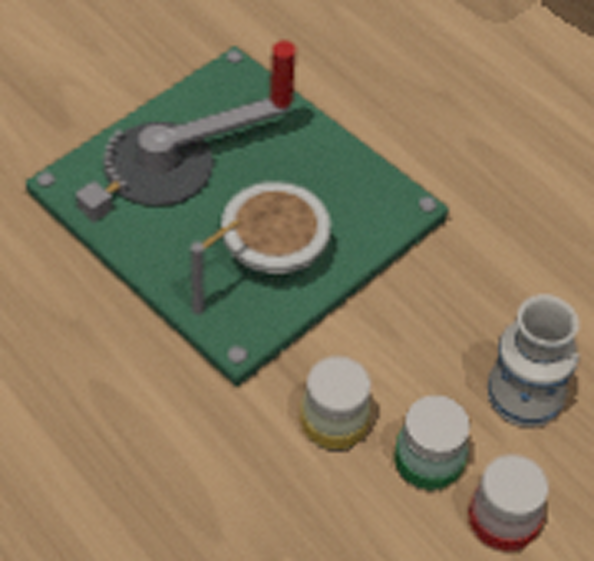

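The crops show the jar rim at (124,244) in top and (547,320) in scene. The platform is at (458,162) / (276,224) and the handle top at (600,281) / (284,48). The four plate screws and the pot caps are also clear. I'll triangulate all of these.

```bash
cat > m.py <<'E'
import pickle;from h import *
np.set_printoptions(precision=4,suppress=True)
d=pickle.load(open("c0.pkl","rb"));T=d["top"];S=d["scene"]
t=lambda x,y:((x+.5)/3.4-.5+70,(y+.5)/3.4-.5+130)
s=lambda x,y:((x+.5)/3.3-.5+190,(y+.5)/3.3-.5+170)
L={"jar":((124,244),(547,320),.11),"plat":((458,162),(276,224),.06),"handle":((600,281),(284,48),.125),
"yel":((264,78),(339,383),.06),"gre":((167,120),(437,423),.06),"red":((70,131),(514,485),.06),
"s1":((388,57),(237,354),.022),"s2":((709,42),(44,179),.022),"s3":((728,336),(235,55),.022),"s4":((395,352),(428,204),.022)}
q={}
for k,(a,b,z) in L.items():
    a=t(*a);b=s(*b); P,e=tri(T,a,S,b); A=plane(T,a,z);B=plane(S,b,z); q[k]=(A+B)/2
    print(k,P,"gap %.4f"%e,A[:2],B[:2])
c=np.mean([q[k] for k in("s1","s2","s3","s4")],0)
# stand axes: x: s4->s1, s3->s2 ; y: s2->s1, s3->s4
ex=q["s1"]-q["s4"]+q["s2"]-q["s3"]; ey=q["s1"]-q["s2"]+q["s4"]-q["s3"]
ax=np.arctan2(ex[1],ex[0]); ay=np.arctan2(-ey[0],ey[1]);print(np.degrees([ax,ay]),np.linalg.norm(ex)/2,np.linalg.norm(ey)/2,c)
yaw=(ax+ay)/2;R=np.array([[np.cos(yaw),-np.sin(yaw)],[np.sin(yaw),np.cos(yaw)]])
pl=c[:2]+R@[.02,.07];pv=c[:2]+R@[.03,-.07]
hd=lambda a:pv+.12*np.array([np.cos(yaw+np.radians(160)+a),np.sin(yaw+np.radians(160)+a)])
print("yaw",np.degrees(yaw),"plat",pl,"pivot",pv,"handle0",hd(0))
E
python3 m.py
```

```text
jar [0.5588 0.2984 0.1086] gap 0.0008 [0.5588 0.2975] [0.5594 0.2992]
plat [0.6341 0.0721 0.0598] gap 0.0017 [0.6346 0.0714] [0.6337 0.0729]
handle [ 0.5388 -0.0348  0.125 ] gap 0.0020 [ 0.5395 -0.0356] [ 0.5382 -0.0341]
yel [0.6951 0.2206 0.0598] gap 0.0013 [0.6955 0.2201] [0.6947 0.2212]
gre [0.6608 0.292  0.0591] gap 0.0023 [0.6613 0.2908] [0.6605 0.2932]
red [0.6516 0.3649 0.0578] gap 0.0003 [0.6512 0.3639] [0.6526 0.3656]
s1 [0.7246 0.134  0.024 ] gap 0.0013 [0.7256 0.1338] [0.7234 0.1335]
s2 [ 0.7441 -0.1159  0.023 ] gap 0.0004 [ 0.7446 -0.1161] [ 0.7436 -0.1164]
s3 [ 0.5139 -0.1319  0.0254] gap 0.0013 [ 0.5148 -0.1328] [ 0.5114 -0.1341]
s4 [0.4957 0.1167 0.024 ] gap 0.0019 [0.4965 0.1163] [0.4938 0.1164]
[4.2852 4.2929] 0.23084613103862991 0.25055009278624124 [0.6192 0.0001 0.022 ]
yaw 4.289066976894041 plat [0.6339 0.0714] pivot [ 0.6543 -0.0675] handle0 [ 0.5388 -0.035 ]
```

The measurements agree to within 2 mm and match the given heights and plate sizes, with screw spacing 231 x 250 mm and yaw 4.3°. The present tool yaw (fingers closing at 284°) suits both grasps, so I'll keep it. First move is to above the jar.

Units first: shifts go in shares of 0.8 m and turns go in shares of 90 degrees. So 0.418 m / 0.8 = 0.5225, -0.316 m / 0.8 = -0.395.

Request:
creep_tool(
  rows=[
    [0.5225,-0.395,0,0,0,0,1],
    [0.5225,-0.395,0,0,0,0,1],
    [0.5225,-0.395,0,0,0,0,1],
    [0.5225,-0.395,0,0,0,0,1],
    [0.5225,-0.395,0,0,0,0,1],
    [0.5225,-0.395,0,0,0,0,1],
    [0.5225,-0.395,0,0,0,0,1],
    [0.5225,-0.395,0,0,0,0,1],
    [0.5225,-0.395,0,0,0,0,1],
    [0.5225,-0.395,0,0,0,0,1],
    [0.5225,-0.395,0,0,0,0,1],
  ],
)

```text
time_s: 1.25
position: [0.4817, -0.196, 0.2225]
tcp_rot: [[0.97, 0.244, 0.0], [0.244, -0.97, 0.001], [0.001, -0.001, -1.0]]
force: [0.1, -1.2, 0.0]
opening: 0.997
grasp_force: 0.0
```

Request:
creep_tool(
  rows=[
    [0.245,-0.5813,0,0,0,0,1],
    [0.245,-0.5813,0,0,0,0,1],
    [0.245,-0.5813,0,0,0,0,1],
    [0.245,-0.5813,0,0,0,0,1],
    [0.245,-0.5813,0,0,0,0,1],
    [0.245,-0.5813,0,0,0,0,1],
    [0.245,-0.5813,0,0,0,0,1],
    [0.245,-0.5813,0,0,0,0,1],
    [0.245,-0.5813,0,0,0,0,1],
    [0.245,-0.5813,0,0,0,0,1],
    [0.245,-0.5813,0,0,0,0,1],
    [0.245,-0.5813,0,0,0,0,1],
    [0.245,-0.5813,0,0,0,0,1],
  ],
)

```text
time_s: 2.55
position: [0.5579, 0.298, 0.222]
tcp_rot: [[0.971, 0.24, -0.002], [0.24, -0.971, -0.001], [-0.002, 0.001, -1.0]]
force: [0.7, -1.1, 0.4]
opening: 0.999
grasp_force: 0.0
```

```bash
python3 - <<'E'
from rig import bot
import cv2,numpy as np
s=bot.read_state();c=bot.capture("wrist");cv2.imwrite("pics/w1.png",c["color"][...,::-1])
print(s["position"],s["tcp_rot"],s["joint_positions"],c["mount"])
# where the jar rim centre (estimated) projects
from h import proj
M=np.eye(4);M[:3,:3]=s["tcp_rot"];M[:3,3]=s["position"]
c["view"]=np.linalg.inv(M@np.array(c["mount"]))
for P in((.559,.2984,.11),(.559+.0235,.2984,.11),(.559,.2984+.0235,.11)):print(proj(c,np.array(P)))
E
```

```text
[0.55791656 0.29798196 0.22201738] [[ 9.70755499e-01  2.40065215e-01 -1.56668615e-03]
 [ 2.40063512e-01 -9.70756442e-01 -1.19985270e-03]
 [-1.80891357e-03  7.88659429e-04 -9.99998053e-01]] [ 1.80177123e+01  3.08927709e+01  8.08887681e+01 -4.04716608e-02
  6.83250925e+01  9.41423421e+01] [[-7.11932633e-04  9.58285505e-01  2.85811799e-01  7.79748797e-02]
 [ 9.99999743e-01  6.58579020e-04  2.82793508e-04  7.35800515e-04]
 [ 8.27672654e-05  2.85811927e-01 -9.58285728e-01 -1.62815432e-01]
 [ 0.00000000e+00  0.00000000e+00  0.00000000e+00  1.00000000e+00]]
[259.16423311 187.36603548]
[264.97858364 164.57696886]
[235.9005914  181.85114621]
```

View pics/w1.png

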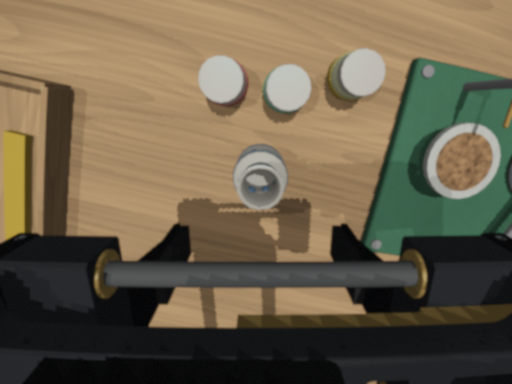

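The wrist view shows the jar rim centred near (260,184). I predicted (259,187), so they agree to about 3 mm. Next: descend, grip the neck and lift.

To row units: 0.147 m / 0.8 = 0.1838, 0.145 m / 0.8 = 0.1813.

Request:
creep_tool(
  rows=[
    [0.0025,0,0.05,0,0,0,1],
    [0.0025,0,0.1,0,0,0,1],
    [0.0025,0,0.1375,0,0,0,1],
    [0.0025,0,0.1625,0,0,0,1],
    [0.0025,0,0.1813,0,0,0,1],
    [0.0025,0,0.1838,0,0,0,1],
    [0.0025,0,0.1838,0,0,0,1],
    [0.0025,0,0.1838,0,0,0,0],
    [0.0025,0,0.1838,0,0,0,0],
    [0.0025,0,0.1838,0,0,0,0],
    [0.0025,0,0.1838,0,0,0,0],
    [0.0025,0,0.1838,0,0,0,0],
    [0.0025,0,0.1838,0,0,0,0],
    [0.0025,0,0.1838,0,0,0,0],
  ],
)

```text
time_s: 4.0
position: [0.5605, 0.2995, 0.0756]
tcp_rot: [[0.971, 0.241, 0.0], [0.241, -0.971, -0.0], [-0.0, 0.0, -1.0]]
force: [-0.2, -0.4, -0.9]
opening: 0.45
grasp_force: 30.1
```

To row units: -0.12 m / 0.8 = -0.15, -0.11 m / 0.8 = -0.1375.

Request:
creep_tool(
  rows=[
    [0,0,-0.025,0,0,0,0],
    [0,0,-0.0625,0,0,0,0],
    [0,0,-0.1063,0,0,0,0],
    [0,0,-0.1375,0,0,0,0],
    [0,0,-0.15,0,0,0,0],
    [0,0,-0.15,0,0,0,0],
    [0,0,-0.15,0,0,0,0],
  ],
)

```text
time_s: 4.7
position: [0.5593, 0.2992, 0.1939]
tcp_rot: [[0.971, 0.24, -0.003], [0.24, -0.971, -0.001], [-0.003, 0.0, -1.0]]
force: [0.5, -0.3, -2.0]
opening: 0.452
grasp_force: 30.0
```

```bash
python3 - <<'E'
from rig import bot
import cv2,numpy as np
s=bot.read_state();print(s["position"],s["opening"],s["grasp_force"])
D=np.array([.634,.0717,0])-s["position"];print(s["tcp_rot"].T@D)
E
```

```text
[0.55925008 0.29915783 0.1939394 ] 0.45174620377850166 29.986489253060427
[0.01849696 0.23871435 0.19393408]
```

To row units: 0.239 m / 0.8 = 0.2988, 0.018 m / 0.8 = 0.0225.

Request:
creep_tool(
  rows=[
    [0.0025,0.025,0,0,0,0,0],
    [0.005,0.0625,0,0,0,0,0],
    [0.0088,0.1063,0,0,0,0,0],
    [0.0113,0.15,0,0,0,0,0],
    [0.015,0.1938,0,0,0,0,0],
    [0.0175,0.2375,0,0,0,0,0],
    [0.02,0.2688,0,0,0,0,0],
    [0.0225,0.29,0,0,0,0,0],
    [0.0225,0.2975,0,0,0,0,0],
    [0.0225,0.2988,0,0,0,0,0],
    [0.0225,0.2988,0,0,0,0,0],
    [0.0225,0.2988,0,0,0,0,0],
  ],
)

```text
time_s: 5.9
position: [0.6348, 0.0733, 0.1954]
tcp_rot: [[0.97, 0.242, -0.001], [0.242, -0.97, 0.001], [-0.001, -0.001, -1.0]]
force: [-1.2, 0.1, -3.2]
opening: 0.449
grasp_force: 30.0
```

```bash
python3 - <<'E'
from rig import bot
import cv2
s=bot.read_state();print(s["position"])
a=bot.capture("scene")["color"][140:300,190:350];cv2.imwrite("pics/s2.png",cv2.resize(a,None,fx=3.4,fy=3.4,interpolation=2)[...,::-1])
E
```

```text
[0.63480559 0.0732843  0.19542559]
```

View pics/s2.png

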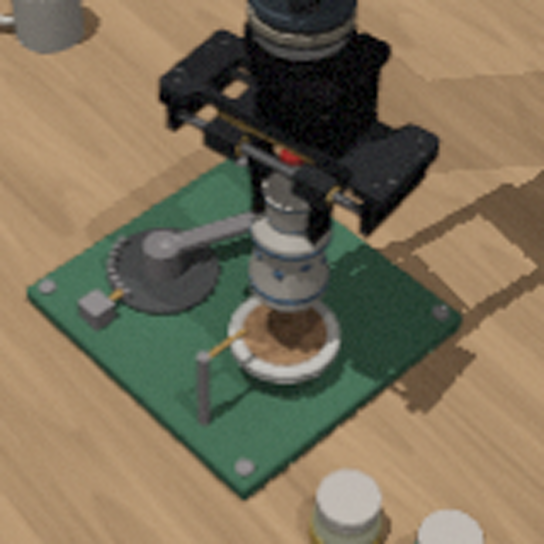

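The jar hangs upright over the platform, at about (290,290) above the pad at (285,335). Lowering slowly.

To row units: 0.058 m / 0.8 = 0.0725, 0.057 m / 0.8 = 0.0713.

Request:
creep_tool(
  rows=[
    [0,0.0013,0.0188,0,0,0,0],
    [0,0.0013,0.04,0,0,0,0],
    [0,0.0013,0.0563,0,0,0,0],
    [0,0.0013,0.0663,0,0,0,0],
    [0,0.0013,0.0713,0,0,0,0],
    [0,0.0013,0.0725,0,0,0,0],
    [0,0.0013,0.0725,0,0,0,0],
    [0,0.0013,0.0725,0,0,0,0],
  ],
)

```text
time_s: 6.75
position: [0.6362, 0.0709, 0.1382]
tcp_rot: [[0.971, 0.24, 0.001], [0.24, -0.971, -0.0], [0.001, 0.0, -1.0]]
force: [-0.7, 0.3, -3.0]
opening: 0.453
grasp_force: 30.0
```

Request:
creep_tool(
  rows=[
    [0,0,0.0013,0,0,0,0],
    [0,0,0.0025,0,0,0,0],
    [0,0,0.0025,0,0,0,0],
    [0,0,0.0025,0,0,0,0],
  ],
)

```text
time_s: 7.15
position: [0.6356, 0.0709, 0.1356]
tcp_rot: [[0.971, 0.24, 0.0], [0.24, -0.971, -0.0], [0.0, 0.0, -1.0]]
force: [-0.6, -0.5, -3.3]
opening: 0.453
grasp_force: 30.0
```

To row units: 0.001 m / 0.8 = 0.0013.

Request:
creep_tool(
  rows=[
    [0,0,0.0013,0,0,0,0],
    [0,0,0.0013,0,0,0,0],
    [0,0,0.0013,0,0,0,0],
  ],
)

```text
time_s: 7.45
position: [0.6359, 0.0709, 0.1354]
tcp_rot: [[0.971, 0.24, 0.001], [0.24, -0.971, -0.0], [0.001, 0.0, -1.0]]
force: [-0.8, -0.0, 3.5]
opening: 0.454
grasp_force: 30.0
```

Request:
creep_tool(
  rows=[
    [0,0,0.0013,0,0,0,0],
    [0,0,0.0013,0,0,0,0],
    [0,0,0.0013,0,0,0,0],
  ],
)

```text
time_s: 7.75
position: [0.6361, 0.0708, 0.1354]
tcp_rot: [[0.971, 0.24, 0.002], [0.24, -0.971, -0.0], [0.001, 0.001, -1.0]]
force: [-2.9, -1.1, 9.2]
opening: 0.453
grasp_force: 30.0
```

Touchdown. Ease off, open and rise.

To row units: -0.1 m / 0.8 = -0.125, -0.07 m / 0.8 = -0.0875.

Request:
creep_tool(
  rows=[
    [0,0,-0.0013,0,0,0,0],
    [0,0,-0.0013,0,0,0,0],
    [0,0,-0.0013,0,0,0,1],
    [0,0,-0.0013,0,0,0,1],
    [0,0,-0.0013,0,0,0,1],
    [0,0,-0.0013,0,0,0,1],
    [0,0,-0.0013,0,0,0,1],
    [0,0,-0.0013,0,0,0,1],
    [0,0,-0.0188,0,0,0,1],
    [0,0,-0.05,0,0,0,1],
    [0,0,-0.0875,0,0,0,1],
    [0,0,-0.125,0,0,0,1],
    [0,0,-0.125,0,0,0,1],
    [0,0,-0.125,0,0,0,1],
  ],
)

```text
time_s: 9.15
position: [0.636, 0.071, 0.2351]
tcp_rot: [[0.971, 0.24, 0.003], [0.24, -0.971, -0.0], [0.002, 0.001, -1.0]]
force: [0.5, 0.3, 0.4]
opening: 0.997
grasp_force: 0.0
```

```bash
python3 - <<'E'
from rig import bot
import cv2,pickle
s=bot.read_state();print(s["position"],s["joint_positions"])
D=[.5388-s["position"][0],-.035-s["position"][1],.085-s["position"][2]];print(s["tcp_rot"].T@D)
c={n:bot.capture(n) for n in("scene","top")};pickle.dump(c,open("c1.pkl","wb"))
a=c["scene"]["color"][140:300,190:350];b=c["top"]["color"][130:250,170:300]
a=cv2.resize(a,(400,400),interpolation=2);b=cv2.resize(b,(390,360),interpolation=2);b=cv2.copyMakeBorder(b,0,40,0,0,0)
cv2.imwrite("pics/p3.png",cv2.hconcat([a,b])[...,::-1])
E
```

```text
[0.63599068 0.07095378 0.23508686] [-3.62384285e+00  3.06048632e+01  7.91438960e+01  2.04010278e-03
  7.01072829e+01  7.24600188e+01]
[-0.1201799   0.07936209  0.14985576]
```

View pics/p3.png

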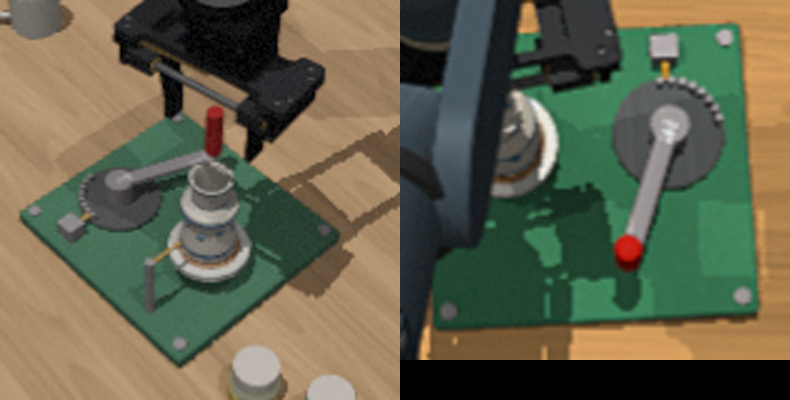

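The jar stands upright on the platform, its rim at about (211,180) in the left panel, and the lever is still at rest. I'll check the jar's centring numerically while moving above the handle.

To row units: -0.12 m / 0.8 = -0.15, 0.079 m / 0.8 = 0.0988.

Request:
creep_tool(
  rows=[
    [-0.0375,0.025,0,0,0,0,1],
    [-0.075,0.05,0,0,0,0,1],
    [-0.1125,0.075,0,0,0,0,1],
    [-0.1375,0.0913,0,0,0,0,1],
    [-0.15,0.0988,0,0,0,0,1],
    [-0.15,0.0988,0,0,0,0,1],
    [-0.15,0.0988,0,0,0,0,1],
    [-0.15,0.0988,0,0,0,0,1],
  ],
)

```text
time_s: 10.05
position: [0.539, -0.0339, 0.2334]
tcp_rot: [[0.97, 0.241, 0.001], [0.241, -0.97, 0.0], [0.001, -0.0, -1.0]]
force: [0.7, 1.0, 0.3]
opening: 1.002
grasp_force: 0.0
```

```bash
python3 - <<'E'
import pickle
from h import *
from rig import bot
c=pickle.load(open("c1.pkl","rb"));print("jar rim",plane(c["scene"],(274.2,211.8),.17))
s=bot.read_state();print(s["position"])
t=bot.capture("scene");H=cv2.cvtColor(t["color"],cv2.COLOR_RGB2HSV);m=((H[...,0]<6)|(H[...,0]>174))&(H[...,1]>180)&(H[...,2]>60)
y,x=np.nonzero(m);k=(x>265)&(x<285)&(y>175)&(y<210);print(k.sum(),x[k].mean(),y[k].mean(),"first",[ (i>265).sum() for i in [x]])
print("mid-handle",plane(t,(x[k].mean(),y[k].mean()),.0915))
print(s["tcp_rot"].T@(np.array([.5388,-.035,.081])-s["position"]))
E
```

```text
jar rim [0.636909   0.07481572 0.17      ]
[ 0.53903518 -0.03391975  0.23337658]
105 275.3619047619048 191.6 first [np.int64(148)]
mid-handle [ 0.53603709 -0.03640244  0.0915    ]
[-0.00057809  0.00101702  0.1523761 ]
```

To row units: 0.152 m / 0.8 = 0.19, 0.148 m / 0.8 = 0.185.

Request:
creep_tool(
  rows=[
    [-0.0013,0.0013,0.0438,0,0,0,1],
    [-0.0013,0.0013,0.0938,0,0,0,1],
    [-0.0013,0.0013,0.1375,0,0,0,1],
    [-0.0013,0.0013,0.1688,0,0,0,1],
    [-0.0013,0.0013,0.185,0,0,0,1],
    [-0.0013,0.0013,0.19,0,0,0,1],
    [-0.0013,0.0013,0.19,0,0,0,1],
    [-0.0013,0.0013,0.19,0,0,0,0],
    [-0.0013,0.0013,0.19,0,0,0,0],
    [-0.0013,0.0013,0.19,0,0,0,0],
    [-0.0013,0.0013,0.19,0,0,0,0],
    [-0.0013,0.0013,0.19,0,0,0,0],
    [-0.0013,0.0013,0.19,0,0,0,0],
    [-0.0013,0.0013,0.19,0,0,0,0],
    [-0.0013,0.0013,0.19,0,0,0,0],
    [-0.0013,0.0013,0.19,0,0,0,0],
    [-0.0013,0.0013,0.19,0,0,0,0],
  ],
)

```text
time_s: 11.8
position: [0.5373, -0.0357, 0.0815]
tcp_rot: [[0.971, 0.24, -0.0], [0.24, -0.971, 0.0], [-0.0, -0.0, -1.0]]
force: [0.7, 0.2, 0.1]
opening: 0.247
grasp_force: 30.0
```

```bash
python3 - <<'E'
from rig import bot
import numpy as np
np.set_printoptions(precision=4,suppress=True)
s=bot.read_state();p=s["position"];print(p,s["force"])
pv=np.array([.6543,-.0675]);r=p[:2]-pv
print("angle",np.degrees(np.arctan2(r[1],r[0]))-164.29,"r",np.hypot(*r))
R=s["tcp_rot"]
h=lambda a:pv+.12*np.array([np.cos(np.radians(164.29)+a),np.sin(np.radians(164.29)+a)])
for a in np.arange(0,.93,.07):
    print("%.2f"%a,(R.T@np.r_[h(a)-h(0),0])[:2])
E
```

```text
[ 0.5373 -0.0357  0.0815] [0.7177 0.2011 0.1304]
angle 0.5098086103541277 r 0.12120910920469684
0.00 [0. 0.]
0.07 [-0.0039  0.0074]
0.14 [-0.0073  0.0151]
0.21 [-0.0101  0.0231]
0.28 [-0.0123  0.0311]
0.35 [-0.014   0.0394]
0.42 [-0.0151  0.0477]
0.49 [-0.0156  0.0561]
0.56 [-0.0156  0.0645]
0.63 [-0.0149  0.0728]
0.70 [-0.0137  0.0812]
0.77 [-0.0119  0.0894]
0.84 [-0.0095  0.0974]
0.91 [-0.0065  0.1053]
```

The handle is held (opening 21.5 mm). I'll swing along the arc, two clicks first, then check.

To row units: 0.0477 m / 0.8 = 0.0596, 0.0435 m / 0.8 = 0.0544.

Request:
creep_tool(
  rows=[
    [-0.0025,0.0046,0,0,0,0,0],
    [-0.0049,0.0093,0,0,0,0,0],
    [-0.0071,0.014,0,0,0,0,0],
    [-0.0091,0.0189,0,0,0,0,0],
    [-0.011,0.0239,0,0,0,0,0],
    [-0.0126,0.0289,0,0,0,0,0],
    [-0.014,0.0339,0,0,0,0,0],
    [-0.0154,0.0389,0,0,0,0,0],
    [-0.0165,0.044,0,0,0,0,0],
    [-0.0175,0.0493,0,0,0,0,0],
    [-0.0183,0.0544,0,0,0,0,0],
    [-0.0189,0.0596,0,0,0,0,0],
    [-0.0189,0.0596,0,0,0,0,0],
    [-0.0189,0.0596,0,0,0,0,0],
  ],
)

```text
time_s: 13.2
position: [0.5338, -0.0842, 0.0815]
tcp_rot: [[0.971, 0.239, -0.001], [0.239, -0.971, 0.003], [-0.0, -0.003, -1.0]]
force: [1.1, 4.8, 0.9]
opening: 0.244
grasp_force: 30.0
```

```bash
cat > a.py <<'E'
from rig import bot
import numpy as np
np.set_printoptions(precision=4,suppress=True)
s=bot.read_state();p=s["position"];pv=np.array([.6543,-.0675]);r=p[:2]-pv
a=np.arctan2(r[1],r[0])%(2*np.pi)-np.radians(164.29);t=np.array([-r[1],r[0]])/np.hypot(*r)
print("lever",a,"r",np.hypot(*r),"F tangential",s["force"][:2]@t,"radial",s["force"][:2]@r/np.hypot(*r),"grip",s["grasp_force"],s["opening"])
E
python3 a.py
```

```text
lever 0.41185092270551493 r 0.12161006991547874 F tangential -4.637315692026076 radial -1.7208605477069499 grip 30.00051973387599 0.24381799162137666
```

To row units: 0.0497 m / 0.8 = 0.0621, 0.0417 m / 0.8 = 0.0521.

Request:
creep_tool(
  rows=[
    [-0.0004,0.0053,0,0,0,0,0],
    [-0.0006,0.0105,0,0,0,0,0],
    [-0.0006,0.0158,0,0,0,0,0],
    [-0.0006,0.021,0,0,0,0,0],
    [-0.0003,0.0263,0,0,0,0,0],
    [0.0003,0.0314,0,0,0,0,0],
    [0.001,0.0366,0,0,0,0,0],
    [0.0018,0.0419,0,0,0,0,0],
    [0.0028,0.047,0,0,0,0,0],
    [0.004,0.0521,0,0,0,0,0],
    [0.0055,0.0571,0,0,0,0,0],
    [0.007,0.0621,0,0,0,0,0],
    [0.007,0.0621,0,0,0,0,0],
    [0.007,0.0621,0,0,0,0,0],
    [0.007,0.0621,0,0,0,0,0],
    [0.007,0.0621,0,0,0,0,0],
    [0.007,0.0621,0,0,0,0,0],
  ],
)

```text
time_s: 14.9
position: [0.5495, -0.1295, 0.0814]
tcp_rot: [[0.971, 0.24, -0.004], [0.24, -0.971, 0.005], [-0.003, -0.006, -1.0]]
force: [-1.8, 8.1, 4.5]
opening: 0.242
grasp_force: 30.0
```

```bash
python3 a.py
python3 - <<'E'
from rig import bot
import cv2
c={n:bot.capture(n) for n in("scene","top")}
a=c["scene"]["color"][140:300,190:350];b=c["top"]["color"][130:250,170:300]
a=cv2.resize(a,(400,400),interpolation=2);b=cv2.resize(b,(390,360),interpolation=2);b=cv2.copyMakeBorder(b,0,40,0,0,0)
cv2.imwrite("pics/p4.png",cv2.hconcat([a,b])[...,::-1])
E
```

```text
lever 0.8083890885111438 r 0.12174586262954509 F tangential -7.861377085562423 radial -2.5890466376024794 grip 30.003744042478502 0.24163268588106646
```

View pics/p4.png

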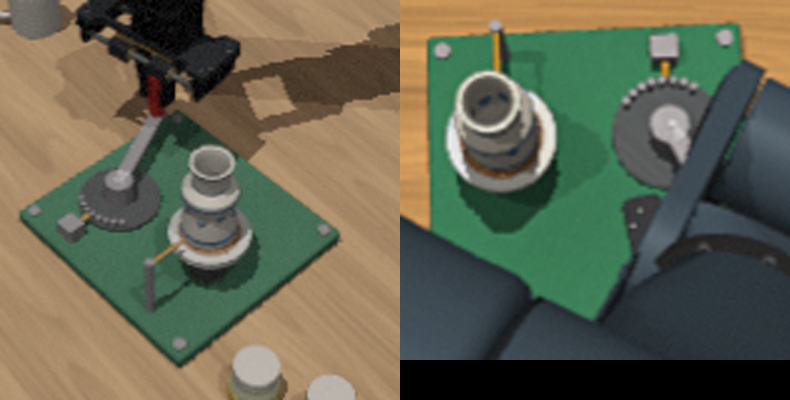

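The jar stands on the raised platform and the handle is held. The lever reads about 0.81, so I'll nudge it 3 mm to centre the fourth notch.

To row units: 0.003 m / 0.8 = 0.0038, 0.0015 m / 0.8 = 0.0019.

Request:
creep_tool(
  rows=[
    [0.0008,0.0019,0,0,0,0,0],
    [0.0015,0.0038,0,0,0,0,0],
    [0.0015,0.0038,0,0,0,0,0],
    [0.0015,0.0038,0,0,0,0,0],
    [0.0015,0.0038,0,0,0,0,0],
    [0.0015,0.0038,0,0,0,0,0],
    [0.0015,0.0038,0,0,0,0,0],
    [0.0015,0.0038,0,0,0,0,0],
  ],
)

```text
time_s: 15.8
position: [0.5512, -0.1321, 0.0814]
tcp_rot: [[0.971, 0.24, -0.005], [0.24, -0.971, 0.005], [-0.003, -0.006, -1.0]]
force: [-2.7, 7.0, 4.4]
opening: 0.249
grasp_force: 30.0
```

```bash
python3 a.py
```

```text
lever 0.8340905412217565 r 0.12171544549395963 F tangential -7.362061116771661 radial -1.4369196682313188 grip 30.004293923266232 0.2485996842386451
```

Request:
creep_tool(
  rows=[
    [0,0,0,0,0,0,0],
    [0,0,0,0,0,0,0],
    [0,0,0,0,0,0,0],
    [0,0,0,0,0,0,0],
    [0,0,0,0,0,0,0],
  ],
  quiet=true,
)

```text
ok
```

```bash
python3 a.py; python3 -c "
from rig import bot
print(bot.hand_in())"
```

```text
lever 0.8341728072081573 r 0.12173611746450744 F tangential -7.896081609083696 radial -3.022515761885696 grip 30.00423696823418 0.24658828574080233
the job is handed in; nothing more can be done
None
```

I handed the job in at about 16 s: the jar stands upright near the platform centre (about 4 mm off when I placed it), and the gripper holds the lever at the fourth click (about 0.834 rad, worked out from the gripper position). The judge gave no verdict back.

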